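# Unlock the document box and hold the key turned

### The job

Take the flat, oblong-headed key out of its wooden stand and, with the key and not with your fingers, push the post of the snug dust cover on top of the grey document box sideways until the cover snaps fully open. Then push the key fully home in the uncovered keyhole, wiggling it if the sticky pins catch, and turn it a quarter turn clockwise, seen from above, to its stop. Finish while still gripping the key and holding it turned against its return spring, and leave the other things on the desk where they are.

Things in the scene. Friction and masses are not known exactly. Their poses are not given: they have to be found in the camera images.
- key: Steel key, 50 g, 84 mm tall, upright in its stand's slot, tip 6 mm above the desk. Origin: centre of the blade's tip; z up to the head, x width, y thickness. Blade 12 (x) x 5 (y) mm, 34 long, last 9 mm tapered to 6 wide at the tip; shoulder 18 x 6 from 34 to 46; head a flat oblong plate 30 (x) x 6 (y) from 46 to 84 mm. Same after a half turn about z.
- key_bow (a point): Where to grip the key: the centre of its head, on the key's axis, 66 mm above the tip of the blade; pinch across the 6 mm thickness (the key's y). Axes as the key's.
- key_tip (a point): Centre of the tip of the key's blade: same point and axes as the key's origin.
- stand_a: Fixed wooden block holding the key, 50 x 50 x 36 mm high; a 30 mm deep slot in its middle, 1 mm wider all round than the blade. Origin under its centre; slot long along its x, as the key is.
- docbox: Grey steel document box, fixed, 220 (x) x 260 (y) x 90 mm high; origin under its centre, z up. On its top a steel lock plate, 110 x 70 x 6 mm, carries keyhole and dust cover; a bar handle 27 mm high runs along x at y = -85 mm.
- keyhole (a point): Centre of the keyhole's mouth, at the lock plate's face (96 mm up); the box's axes, not turning with the lock. Slot 13.8 (x) x 6.8 (y) mm when locked, 3 mm chamfer, straight down 40 mm in a brass plug 32 mm across. Key goes in blade down, its x along this x (either way), till its shoulder stands on the plug: tip 34 mm down. Four sticky sprung pins, 15 to 30 mm down, resist with 4 to 8 N.
- plug (a joint): Turn of the lock plug, rad: 0 locked (start), growing clockwise seen from above, stop at 1.45. A spring of 0.03 to 0.09 N m turns it back when let go. The key has about 0.15 rad of play in the slot: the hand turns about 1.6 rad to reach the stop. It also draws a small brass bolt, of no other concern.
- cover (a joint): Swing of the dust cover, rad: 0 closed over the keyhole (start), stop at 1.6 fully open; opens counterclockwise seen from above about a pin at x = +36 mm, y = 0 in the keyhole's frame. A snap holds it shut (up to 0.1 N m, some 2 N at the post); past 0.8 it snaps open by itself and stays. Steel strip 26 mm wide, its top 4.5 mm above the lock plate.
- cover_post (a point): Top centre of the dust cover's push post: upright pin 6 mm across, 16 mm tall, on the cover 52 mm from its pivot; the top is 20.5 mm above the lock plate. Closed: at x = -16 mm, y = 0 in the keyhole's frame; opening carries it first to -y, then also to +x, at last to about x = +37, y = -52 mm.
- odd_bow (a point): Centre of the head of another steel key, with a round head 38 mm across and a square 8 mm blade, which does not fit; it stands in a like wooden block, 82 mm tall. Leave it alone.
- jar: Glass jar with steel cap, 60 mm across, 100 mm tall, origin under its centre. Leave it alone.
- tissues: Blue tissue box, 110 x 210 x 70 mm, origin under its centre. Leave it alone.
- water: Clear water bottle, 84 mm across, 230 mm tall, origin under its centre. Leave it alone.
- mug: White mug, 80 mm across, 90 mm tall, origin under its centre. Leave it alone.
- eraser: White eraser, 55 x 24 x 13 mm, origin under its centre. Leave it alone.

How it is judged:
By the outcome, as a careful person would: the job done as asked, in the order asked, and still so for the second after the job is handed in, while the arm keeps its last pose, push and grip.
It also fails if it takes over 64 s, if anything falls off the work surface, if the arm or the gripper's body presses on something with over 40 N, if the wrist force passes 120 N, or if a joint passes its speed limit or range.

### The arm

A 6-joint arm with a two-finger parallel gripper is mounted at the origin on the work surface. World frame = base frame: x ahead of the robot, y to its left, z up, the work surface at z = 0. Lengths are in mm, angles in rad, forces in N, time in s.
With the tool pointing down it reaches from about 275 to 850 mm from the base axis. Payload 19 kg.
Tool frame: the origin (TCP) lies at the very end of the fingers, on their centre line; the grasp point (between the pads) lies 19 mm behind it; z points along the fingers, y is the direction in which the jaws open and shut (so a half turn about z gives the same grasp; the last joint's range is limited). The gripper opens to 85 mm and grips with 20 to 120 N. Pads are 22 mm wide; open, the fingers measure 114 mm over their backs; the gripper's body (76 mm by 85 mm) begins 54 mm behind the grasp point. The pads swing forward as they close: fully open they stand 13 mm farther back than shut.
Start: joints at [-1.336, 0.15, 1.437, -0, 1.554, -0.134], TCP at [207.258, -536.316, 231.267] pointing down, gripper open.
Joint ranges: [-2.8, 2.8], [-0.68, 2.1], [0.12, 2.68], [-1.39, 4.53], [0.16, 2.79], [-2.81, 2.81]. Speed limits (rad/s): [1.89, 1.89, 2.22, 3.01, 3.01, 3.01].

### API

Orientations are given as a rotation vector (axis times angle).
In Python, from rig import sensors, read_camera, manip gives the robot as it stands.
- The arm moves only by the shell command python3 -m handwheel 'ROWS' [FORCE]. ROWS is text: rows parted by semicolons, each of 7 numbers parted by spaces: the shift along the tool's x, y, z in mm, then the turn, a rotation vector about the tool's x, y, z in degrees, then the opening, from 0 (shut) to 1 (fully open). A call has 1 to 12 rows; each row is the pose to reach, as a shift and turn from the pose commanded when the call began, along the tool's axes at that moment; what a row does not reach only later rows make up. A row lasts 1/10 s, in which the tool goes at most 50 mm and 8.59 degrees, less where a joint would pass 70% of its speed; a pose out of reach is approached as far as the arm can. A call with a gripper value outside its range is refused whole. The fingers move at their own pace and stop on an object; FORCE is the grip in N (left out, the last holds). Time passes only in rows, so rows that repeat a pose let the fingers close. It gives the time, the measured TCP pose, the force and the opening at its end, in the units of the state.
- sensors.read_state(): the state, without advancing time (a new reading comes with each control period).
- read_camera(name): name is "scene" or "top" or "wrist"; returns a dict with "img" (480x640x3 uint8, red, green, blue), "z_map" (480x640 float32, mm along the optical axis (not along the pixel's ray), 0 where there is no reading), "K" (3x3 intrinsics, pixels), "dist" ([k1, k2, p1, p2, k3] as OpenCV has them; the pictures are not rectified), "R" (3x3) and "t" (3): a world point X has camera coordinates R X + t. Camera axes: x right, y down, z forward; pixel columns grow to the right and rows downward; lengths in mm; the calibration is good to about 2 mm. A picture is of the moment at which its call begins.
- manip.job_done(): hands the job in, once; it reports no verdict.
The state is a dict: "time": time; "joints": joint angles; "qd": joint speeds; "effort": joint torques, N m; "tcp_pos": TCP position; "tcp_rot": TCP orientation; "wrist_force": force on the tool from outside, world axes, zero at the start; "moment": the same for the moment, N m; "gripper_width": finger opening in mm.
Only numpy, scipy, OpenCV 4.12 (cv2) and the standard library are available. Lean on these libraries where they do the work, as an engineer would, in place of code of your own. Each camera call takes 0.05 s, during which the arm holds its last target.

## Working session

There is one attempt and no reset: what is moved stays moved. The work goes in short steps, Python scripts to look and compute and a shell command to move; the robot and the scene stay as the last step left them, time stands still between calls to the robot, and variables do not carry over. Pictures are saved under pics/ and viewed, and the job is handed in when it is done.

```bash
ls; mkdir -p pics; python3 - <<'E'
from rig import sensors, read_camera
import cv2,numpy as np
s=sensors.read_state()
print({k:np.round(v,3) for k,v in s.items()})
for n in ["scene","top","wrist"]:
    c=read_camera(n); cv2.imwrite(f"pics/{n}0.png",c["img"][:,:,::-1]); np.savez(f"pics/{n}0.npz",**c)
    print(n,c["K"].round(1).tolist(),np.round(c["dist"],4),(-c["R"].T@c["t"]).round(1),c["R"].round(3).tolist())
E
```

```text
pics
{'time': np.float64(0.0), 'joints': array([-1.336,  0.151,  1.438, -0.   ,  1.554, -0.134]), 'qd': array([ 0.001, -0.001, -0.001, -0.   ,  0.002,  0.002]), 'effort': array([ 2.0000e-03, -7.1302e+01, -5.7088e+01, -0.0000e+00,  9.0000e-03,
        0.0000e+00]), 'tcp_pos': array([ 207.21 , -536.107,  230.698]), 'tcp_rot': array([-3.087, -0.576,  0.   ]), 'wrist_force': array([0.487, 0.88 , 0.436]), 'moment': array([-0.055, -0.055, -0.059]), 'gripper_width': np.float64(85.486)}
scene [[511.5, 0.0, 319.1], [0.0, 511.5, 240.2], [0.0, 0.0, 1.0]] [-0.1096  0.      0.      0.      0.    ] [1167.3  390.7  844.4] [[-0.619, 0.786, 0.003], [0.575, 0.455, -0.68], [-0.536, -0.419, -0.733]]
top [[553.7, 0.0, 317.0], [0.0, 553.7, 243.7], [0.0, 0.0, 1.0]] [-0.054  0.     0.     0.     0.   ] [ 436.8  -29.2 1395.9] [[-0.01, -1.0, -0.005], [-0.991, 0.01, -0.13], [0.13, 0.004, -0.991]]
wrist [[344.3, 0.0, 322.5], [0.0, 344.3, 236.5], [0.0, 0.0, 1.0]] [-0.0436  0.      0.      0.      0.    ] [ 272.6 -510.8  375.2] [[0.362, -0.932, -0.0], [-0.896, -0.348, 0.276], [-0.258, -0.1, -0.961]]
```

View pics/scene0.png

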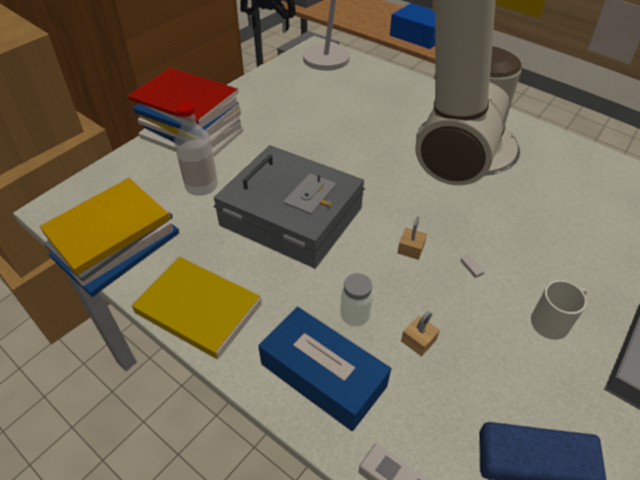

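View pics/top0.png

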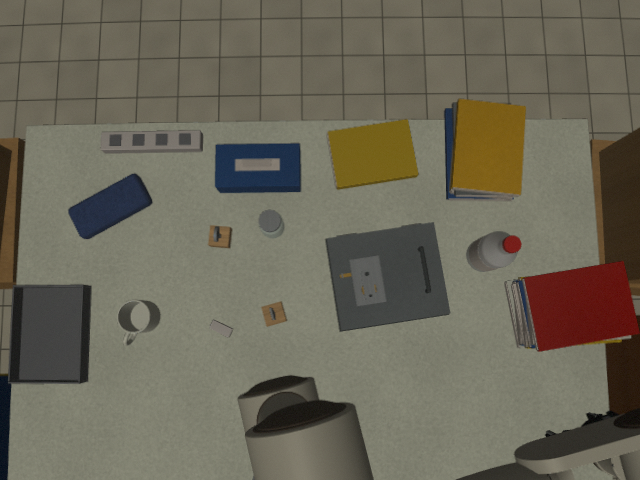

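View pics/wrist0.png

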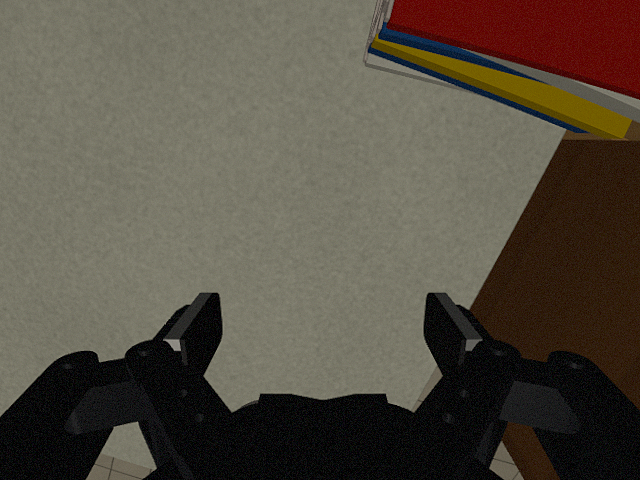

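```bash
python3 - <<'E'
import cv2,numpy as np
s=cv2.imread("pics/scene0.png");t=cv2.imread("pics/top0.png")
f=lambda im,x,y,w,h,k:cv2.resize(im[y:y+h,x:x+w],(w*k,h*k),interpolation=cv2.INTER_CUBIC)
a=f(s,390,205,60,50,6);b=f(s,390,300,60,50,6)
c=f(t,195,215,60,45,6);d=f(t,250,290,60,50,6)[:270]
cv2.imwrite("pics/z0.png",np.vstack([np.hstack([a,b]),np.hstack([c,d])]))
cv2.imwrite("pics/z1.png",np.vstack([f(t,320,215,130,120,5)]))
E
```

```text
(no output)
```

View pics/z0.png

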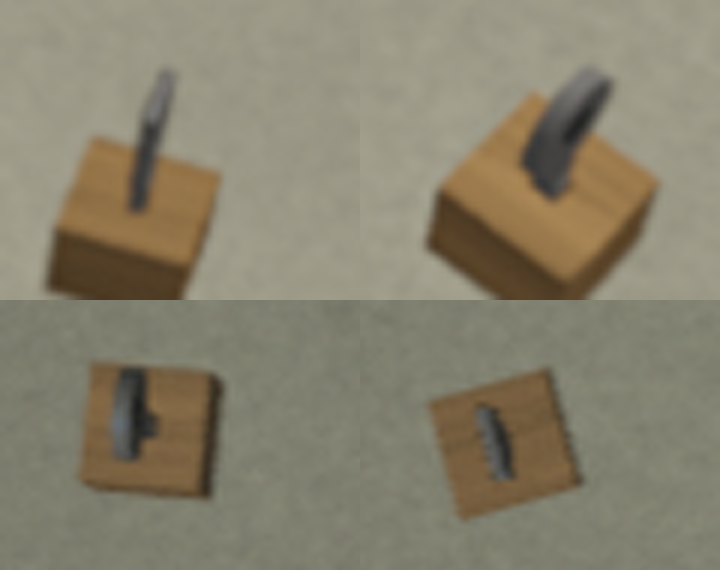

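View pics/z1.png

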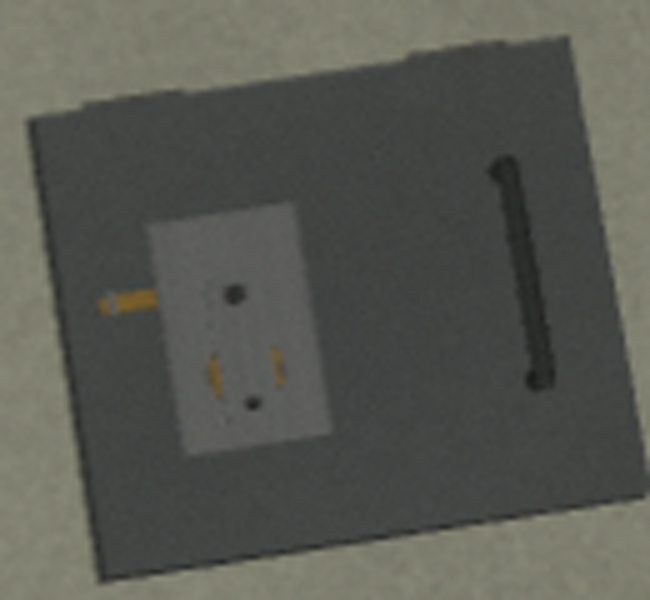

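```bash
cat > h.py <<'E'
import numpy as np,cv2
from scipy.spatial.transform import Rotation as Ro
def ray(c,uv):
    p=cv2.undistortPoints(np.array([[uv]],float),c["K"],c["dist"])[0,0]
    d=c["R"].T@np.array([p[0],p[1],1.]); o=-c["R"].T@c["t"]; return o,d
def atz(c,uv,z):
    o,d=ray(c,uv); return o+d*(z-o[2])/d[2]
def proj(c,X):
    rv=cv2.Rodrigues(np.array(c["R"],float))[0]
    return cv2.projectPoints(np.array(X,float).reshape(-1,3),rv,np.array(c["t"],float),c["K"],c["dist"])[0][:,0]
def load(n): return dict(np.load(f"pics/{n}.npz"))
E
python3 - <<'E'
from h import *
c=load("top0")
P=np.array([(150,225),(297,203),(330,433),(185,455)])/5+np.array([320,215])
W=np.array([atz(c,p,96) for p in P]); print("plate",W.round(1),W.mean(0).round(1))
for n,p,z in [("pin",(234,293),100),("post",(252.5,403),116.5),("br1",(214,376),96),("br2",(278,366),96),("hA",(505,165),117),("hB",(540,378),117)]:
    print(n,atz(c,np.array(p)/5+[320,215],z).round(1))
B=np.array([(30,120),(570,38),(648,495),(100,580)])/5+np.array([320,215])
W=np.array([atz(c,p,90) for p in B]); print("box",W.round(1),W.mean(0).round(1))
for a,b in[(0,1),(1,2),(2,3),(3,0)]:
    e=W[b]-W[a]; print(np.linalg.norm(e).round(1),np.degrees(np.arctan2(e[1],e[0])).round(2))
for nm,off,cor in [("far",(195,215),[(92,62),(218,75),(210,197),(80,185)]),("near",(250,290),[(70,102),(190,70),(220,185),(102,218)])]:
    cor=[(x,y-300 if y>=300 else y) for x,y in cor]
    W=np.array([atz(c,np.array(p)/6+off,36) for p in cor]); 
    print(nm,W.round(1),W.mean(0).round(1))
# near key head ends in z0: (485,405),(508,480) => crop (125,105),(148,180); top z~90
for p in [(125,105),(148,180)]: print("head",atz(c,np.array(p)/6+[250,290],90).round(1))
E
```

```text
plate [[ 567.7 -101.8   96. ]
 [ 577.5 -171.5   96. ]
 [ 469.2 -184.4   96. ]
 [ 459.7 -116.4   96. ]] [ 518.5 -143.5   96. ]
pin [ 534.9 -140.5  100. ]
post [ 482.8 -146.5  116.5]
br1 [ 496.3 -130.6   96. ]
br2 [ 500.7 -160.7   96. ]
hA [ 592.  -266.6  117. ]
hB [ 492.8 -279.5  117. ]
box [[ 619.2  -45.9   90. ]
 [ 656.2 -304.9   90. ]
 [ 438.6 -333.9   90. ]
 [ 402.1  -76.1   90. ]] [ 529.  -190.2   90. ]
261.7 -81.87
219.5 -172.43
260.4 98.05
219.1 7.91
far [[664.1 241.6  36. ]
 [658.1 188.9  36. ]
 [607.  191.7  36. ]
 [612.6 245.8  36. ]] [635.4 217.   36. ]
near [[460.5 112.6  36. ]
 [473.   63.7  36. ]
 [426.4  51.6  36. ]
 [413.5  99.5  36. ]] [443.4  81.8  36. ]
head [458.2  85.4  90. ]
head [429.   76.4  90. ]
```

```bash
python3 -m handwheel '221 -245 -20 0 0 -87 0.5;221 -245 -20 0 0 -87 0.5;221 -245 -20 0 0 -87 0.5;221 -245 -20 0 0 -87 0.5;221 -245 -20 0 0 -87 0.5;221 -245 -20 0 0 -87 0.5;221 -245 -20 0 0 -87 0.5;221 -245 -20 0 0 -87 0.5;221 -245 -20 0 0 -87 0.5;221 -245 -20 0 0 -87 0.5;221 -245 -20 0 0 -87 0.5;221 -245 -20 0 0 -87 0.5'
cat >> h.py <<'E'
def now():
    from rig import sensors
    return sensors.read_state()
def goal(x,y,z,yaw):
    """print tool-frame shift to reach TCP x,y,z, tool x yaw deg (tool down)"""
    s=now(); R0=Ro.from_rotvec(s["tcp_rot"]); p=np.array(s["tcp_pos"])
    ya=np.radians(yaw); R1=Ro.from_matrix(np.array([[np.cos(ya),np.sin(ya),0],[np.sin(ya),-np.cos(ya),0],[0,0,-1]]).astype(float))
    d=R0.inv().apply(np.array([x,y,z])-p); r=(R0.inv()*R1).as_rotvec(degrees=True)
    xx=R0.as_matrix()[:,0]
    print("t",round(float(s["time"]),2),"pos",p.round(1),"yaw",np.degrees(np.arctan2(xx[1],xx[0])).round(2),"shift",d.round(1),"turn",r.round(2),"F",np.round(s["wrist_force"],1),"M",np.round(s["moment"],2),"w",round(float(s["gripper_width"]),1),"j6",round(float(s["joints"][5]),2))
E
python3 -c "
from h import *
goal(443.5,81.3,230,195.3)"
```

```text
time: 1.35
tcp_pos: [325.0, -228.1, 251.2]
tcp_rot: [-1.848, -2.54, -0.0]
wrist_force: [0.1, -0.4, -0.6]
gripper_width: 42.5
t 1.35 pos [ 325.  -228.1  251.2] yaw 107.93 shift [257.9 208.   21.3] turn [ 1.000e-02 -2.000e-02 -8.737e+01] F [ 0.1 -0.4 -0.6] M [-0.03  0.03 -0.03] w 42.5 j6 -1.12
```

```bash
python3 -m handwheel '258 208 41 0 0 -87.4 0.5;258 208 41 0 0 -87.4 0.5;258 208 41 0 0 -87.4 0.5;258 208 41 0 0 -87.4 0.5;258 208 41 0 0 -87.4 0.5;258 208 41 0 0 -87.4 0.5;258 208 41 0 0 -87.4 0.5;258 208 41 0 0 -87.4 0.5;258 208 41 0 0 -87.4 0.5;258 208 41 0 0 -87.4 0.5;258 208 41 0 0 -87.4 0.5;258 208 41 0 0 -87.4 0.5'
python3 - <<'E'
from h import *
from rig import read_camera
goal(443.5,81.3,53,195.3)
for n in ["wrist","scene"]:
    c=read_camera(n); cv2.imwrite(f"pics/{n}1.png",c["img"][:,:,::-1]); np.savez(f"pics/{n}1.npz",**c)
E
```

```text
time: 2.55
tcp_pos: [442.5, 81.7, 210.3]
tcp_rot: [0.416, -3.114, -0.0]
wrist_force: [0.5, 0.8, -0.3]
gripper_width: 42.8
t 2.55 pos [442.5  81.7 210.3] yaw -164.78 shift [ -0.9  -0.7 157.3] turn [ 0.01 -0.01 -0.08] F [ 0.5  0.8 -0.3] M [-0.04 -0.04 -0.01] w 42.8 j6 -1.83
```

View pics/wrist1.png

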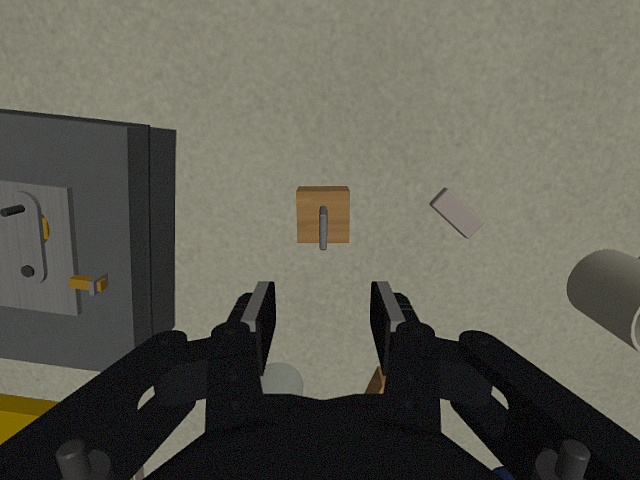

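```bash
python3 - <<'E'
from h import *
c=load("wrist1")
im=cv2.imread("pics/wrist1.png")
cv2.imwrite("pics/z2.png",cv2.resize(im[175:260,283:363],None,fx=7,fy=7,interpolation=cv2.INTER_CUBIC))
for p in [(323,206),(323,249)]: print(atz(c,p,90).round(1),atz(c,p,71).round(1))
W=[atz(c,p,36) for p in [(297,190),(349,190),(349.5,242.5),(297,243)]];print(np.round(W,1),np.mean(W,0).round(1))
z=c["z_map"][200:255,323]; print(z[::3].round(0))
# model overlay
ps=[]
ya=np.radians(15.3);ux=np.array([np.cos(ya),np.sin(ya),0]);uy=np.array([-ux[1],ux[0],0])
for cx,cy in [(443.4,81.6)]:
    X=[np.array([cx,cy,h])+a*ux*15+b*uy*3 for h in(52,90) for a in(-1,1) for b in(-1,1)]
    print(proj(c,X).round(1).tolist()); 
E
```

```text
[424.2  77.2  90. ] [427.8  78.2  71. ]
[458.3  86.5  90. ] [464.3  88.2  71. ]
[[426.2  52.8  36. ]
 [413.5  99.3  36. ]
 [462.2 114.3  36. ]
 [476.1  65.3  36. ]] [444.5  82.9  36. ]
[319. 320. 299. 287. 276. 268. 270. 270. 270. 271. 271. 273. 273. 275.
 275. 276. 276. 372. 372.]
[[318.7, 203.0], [325.4, 203.0], [318.8, 235.4], [325.3, 235.3], [318.1, 211.9], [325.8, 211.9], [318.2, 248.3], [325.7, 248.3]]
```

View pics/z2.png

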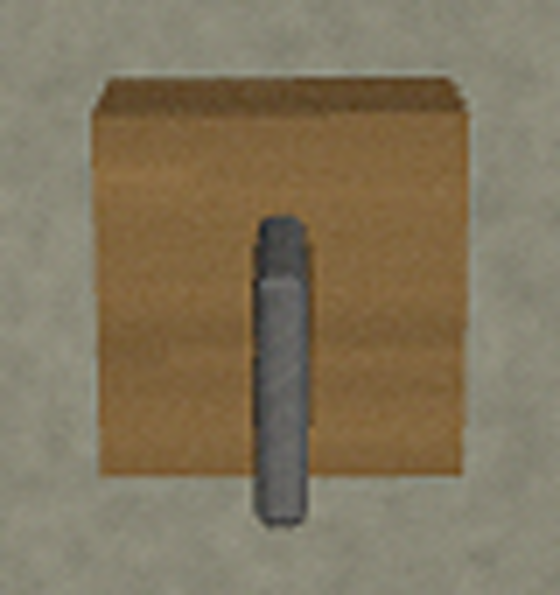

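```bash
python3 -m handwheel '-1.5 0 50 0 0 0 0.5;-1.5 0 100 0 0 0 0.5;-1.5 0 140 0 0 0 0.4;-1.5 0 157 0 0 0 0.35;-1.5 0 157 0 0 0 0.3' 60
python3 - <<'E'
from h import *
from rig import read_camera
goal(444,82,53,195.3)
for n in ["wrist"]:
    c=read_camera(n); cv2.imwrite(f"pics/{n}2.png",c["img"][:,:,::-1]); np.savez(f"pics/{n}2.npz",**c)
E
```

```text
time: 3.15
tcp_pos: [442.5, 82.1, 51.1]
tcp_rot: [0.419, -3.109, -0.001]
wrist_force: [0.1, -0.5, 1.0]
gripper_width: 25.6
t 3.15 pos [442.5  82.1  51.1] yaw -164.67 shift [-1.4 -0.4 -1.9] turn [ 0.07 -0.23  0.03] F [ 0.1 -0.5  1. ] M [-0.04  0.02 -0.  ] w 25.6 j6 -1.83
```

View pics/wrist2.png

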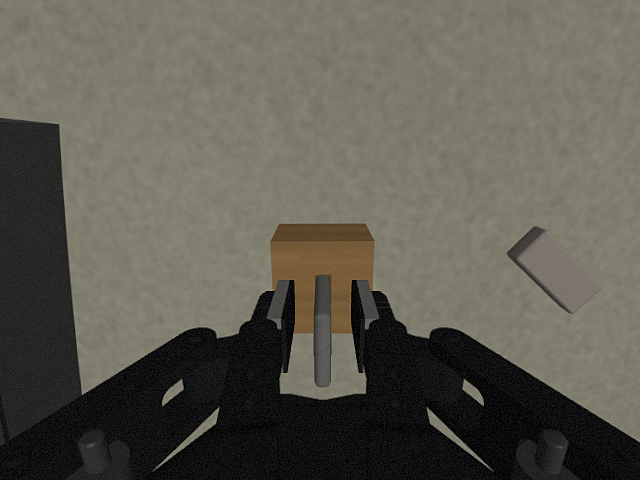

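```bash
python3 -m handwheel '0 0 0 0 0 0 0;0 0 0 0 0 0 0;0 0 0 0 0 0 0;0 0 0 0 0 0 0;0 0 0 0 0 0 0;0 0 0 0 0 0 0' 80
python3 -c "
from h import *
goal(444,82,53,195.3);goal(444,82,53,195.3)"
```

```text
time: 3.8
tcp_pos: [444.8, 82.1, 54.8]
tcp_rot: [-0.423, 3.11, -0.001]
wrist_force: [-0.7, -1.7, 7.9]
gripper_width: 4.9
t 3.8 pos [444.8  82.1  54.8] yaw -164.49 shift [0.9 0.1 1.8] turn [-0.04  0.15  0.21] F [-0.7 -1.7  7.9] M [-0.29  0.06  0.04] w 4.9 j6 -1.83
t 3.8 pos [444.8  82.1  54.8] yaw -164.49 shift [0.9 0.1 1.8] turn [-0.04  0.15  0.21] F [-0.7 -1.7  7.9] M [-0.29  0.06  0.04] w 4.9 j6 -1.83
```

```bash
python3 -m handwheel '0 0 -10 0 0 0 0;0 0 -25 0 0 0 0;0 0 -50 0 0 0 0;0 0 -90 0 0 0 0;0 0 -130 0 0 0 0;0 0 -130 0 0 0 0;0 0 -130 0 0 0 0'
python3 - <<'E'
from h import *
from rig import read_camera
goal(444,82,53,195.3)
for n in ["wrist","scene"]:
    c=read_camera(n); cv2.imwrite(f"pics/{n}3.png",c["img"][:,:,::-1]); np.savez(f"pics/{n}3.npz",**c)
s=cv2.imread("pics/scene3.png")
cv2.imwrite("pics/z3.png",cv2.resize(s[110:310,340:500],None,fx=3,fy=3,interpolation=cv2.INTER_CUBIC))
E
```

```text
time: 4.5
tcp_pos: [444.2, 82.3, 184.6]
tcp_rot: [-0.424, 3.11, -0.0]
wrist_force: [-0.2, -0.4, -1.4]
gripper_width: 4.8
t 4.5 pos [444.2  82.3 184.6] yaw -164.48 shift [ 5.000e-01 -1.000e-01  1.316e+02] turn [-0.02  0.13  0.22] F [-0.2 -0.4 -1.4] M [-0.02  0.02 -0.  ] w 4.8 j6 -1.83
```

View pics/wrist3.png

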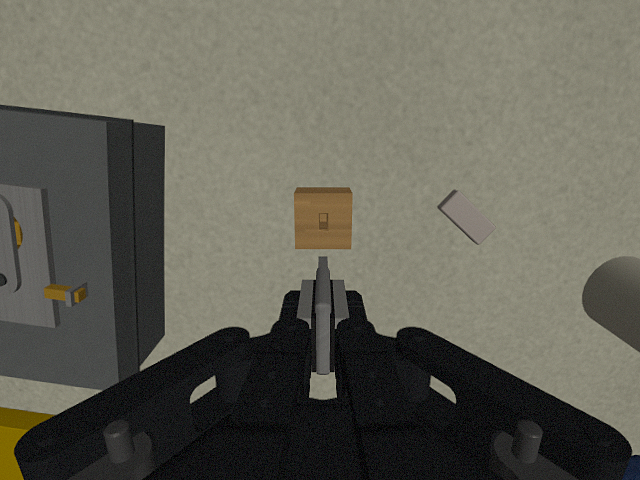

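View pics/z3.png

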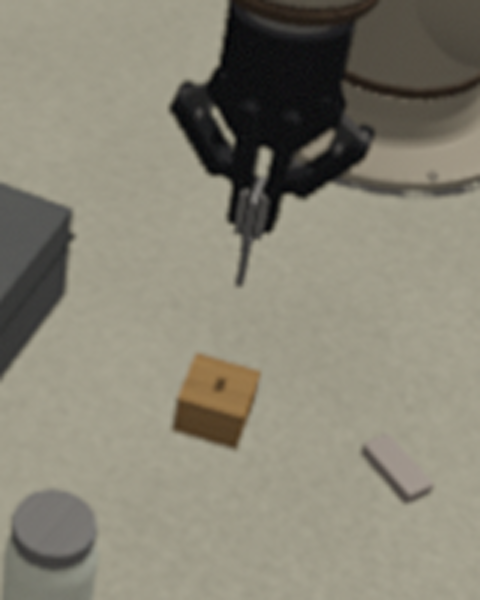

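```bash
python3 - <<'E'
from h import *
c=load("wrist3")
tcp=np.array([444.2,82.3,184.6])
yaw=np.radians(-164.48);ux=np.array([np.cos(yaw),np.sin(yaw),0]);uy=np.array([ux[1],-ux[0],0])
for d in (45,47,49): print(d,proj(c,tcp-[0,0,d]).round(1), "shoulder",proj(c,[tcp-[0,0,d-34]+a*9*ux for a in(-1,1)]).round(1).tolist(),"headtop",proj(c,[tcp-[0,0,d-84]+a*15*ux for a in(-1,1)]).round(1).tolist())
for r in range(250,380,6): print(r,c["z_map"][r,318:329].round(0).tolist())
im=cv2.imread("pics/wrist3.png")
cv2.imwrite("pics/z4.png",cv2.resize(im[245:385,280:366],None,fx=5,fy=5,interpolation=cv2.INTER_CUBIC)[:600*1])
E
```

```text
45 [[322.4 262.3]] shoulder [[322.2, 303.3], [322.3, 269.6]] headtop [[321.9, 381.4], [322.0, 307.9]]
47 [[322.4 261.1]] shoulder [[322.2, 301.4], [322.3, 268.1]] headtop [[322.0, 377.8], [322.0, 305.2]]
49 [[322.4 260. ]] shoulder [[322.2, 299.6], [322.3, 266.6]] headtop [[322.0, 374.2], [322.0, 302.5]]
250 [344.0, 345.0, 344.0, 343.0, 344.0, 346.0, 345.0, 344.0, 345.0, 344.0, 345.0]
256 [347.0, 198.0, 200.0, 200.0, 198.0, 201.0, 200.0, 199.0, 199.0, 346.0, 347.0]
262 [184.0, 185.0, 184.0, 184.0, 184.0, 183.0, 184.0, 185.0, 184.0, 184.0, 348.0]
268 [152.0, 152.0, 151.0, 151.0, 151.0, 152.0, 151.0, 152.0, 150.0, 154.0, 153.0]
274 [145.0, 145.0, 144.0, 145.0, 145.0, 144.0, 145.0, 145.0, 145.0, 146.0, 146.0]
280 [141.0, 139.0, 139.0, 138.0, 139.0, 138.0, 138.0, 138.0, 140.0, 139.0, 139.0]
286 [134.0, 134.0, 133.0, 132.0, 134.0, 134.0, 135.0, 133.0, 134.0, 134.0, 135.0]
292 [129.0, 128.0, 128.0, 128.0, 127.0, 128.0, 128.0, 127.0, 128.0, 129.0, 129.0]
298 [123.0, 125.0, 123.0, 124.0, 123.0, 123.0, 123.0, 123.0, 123.0, 123.0, 124.0]
304 [119.0, 121.0, 119.0, 120.0, 120.0, 120.0, 121.0, 11
[... 309 characters left out ...]
0, 123.0, 121.0, 121.0, 121.0, 122.0, 122.0]
334 [122.0, 123.0, 122.0, 121.0, 122.0, 122.0, 122.0, 123.0, 121.0, 122.0, 122.0]
340 [123.0, 123.0, 122.0, 121.0, 123.0, 122.0, 123.0, 123.0, 121.0, 123.0, 123.0]
346 [125.0, 124.0, 123.0, 124.0, 123.0, 123.0, 124.0, 124.0, 123.0, 122.0, 124.0]
352 [124.0, 124.0, 124.0, 124.0, 123.0, 124.0, 124.0, 124.0, 124.0, 123.0, 125.0]
358 [125.0, 125.0, 125.0, 125.0, 125.0, 125.0, 125.0, 125.0, 125.0, 125.0, 125.0]
364 [127.0, 126.0, 126.0, 125.0, 126.0, 126.0, 125.0, 126.0, 126.0, 126.0, 125.0]
370 [127.0, 127.0, 127.0, 127.0, 128.0, 126.0, 126.0, 126.0, 127.0, 126.0, 126.0]
376 [386.0, 386.0, 387.0, 386.0, 387.0, 387.0, 388.0, 387.0, 386.0, 387.0, 387.0]
```

View pics/z4.png

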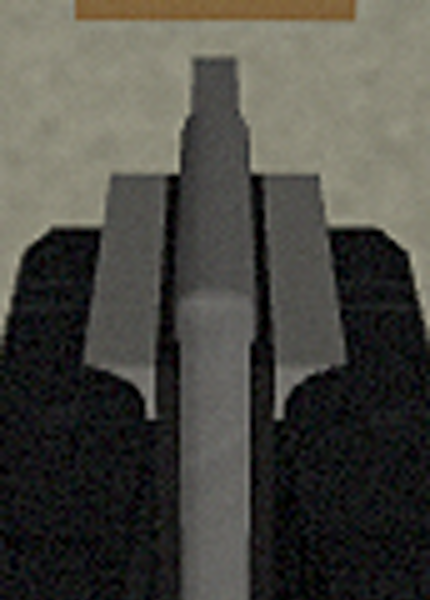

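```bash
python3 -c "
from h import *
goal(479.6,-122.3,185,187.5)"
```

```text
t 4.6 pos [443.5  82.2 182.8] yaw -164.48 shift [  19.9 -206.7   -2.3] turn [ 0.02 -0.05  8.02] F [ 1.2 -0.1 -0.4] M [-0.01 -0.03 -0.03] w 5.0 j6 -1.83
```

```bash
python3 -m handwheel '20 -207 0 0 0 8 0;20 -207 0 0 0 8 0;20 -207 0 0 0 8 0;20 -207 0 0 0 8 0;20 -207 0 0 0 8 0;20 -207 0 0 0 8 0;20 -207 0 0 0 8 0;20 -207 0 0 0 8 0'
python3 - <<'E'
from h import *
from rig import read_camera
goal(479.6,-122.3,185,187.5)
for n in ["wrist","top"]:
    c=read_camera(n); cv2.imwrite(f"pics/{n}4.png",c["img"][:,:,::-1]); np.savez(f"pics/{n}4.npz",**c)
goal(479.6,-122.3,185,187.5)
E
```

```text
time: 5.4
tcp_pos: [479.9, -121.3, 183.1]
tcp_rot: [0.208, -3.134, -0.001]
wrist_force: [0.7, 0.5, -0.9]
gripper_width: 5.2
t 5.4 pos [ 479.9 -121.3  183.1] yaw -172.39 shift [ 0.4 -1.  -1.9] turn [ 0.03 -0.02  0.11] F [ 0.7  0.5 -0.9] M [ 0.02 -0.01  0.01] w 5.2 j6 -2.11
t 5.5 pos [ 480.  -121.4  183.3] yaw -172.37 shift [ 0.5 -0.8 -1.7] turn [0.01 0.01 0.13] F [ 0.8 -0.6 -0.6] M [0.03 0.02 0.02] w 4.9 j6 -2.11
```

View pics/wrist4.png

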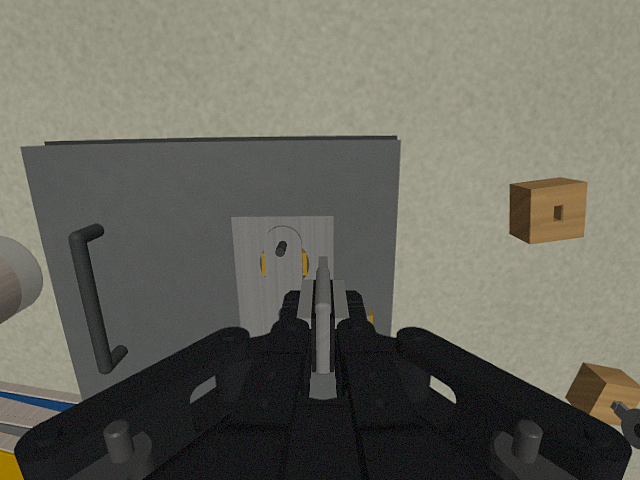

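```bash
python3 - <<'E'
from h import *
c=load("wrist4")
im=cv2.imread("pics/wrist4.png")
cv2.imwrite("pics/z5.png",cv2.resize(im[205:330,220:350],None,fx=5,fy=5,interpolation=cv2.INTER_CUBIC)[:600])
a=atz(c,(22.5,147),90);b=atz(c,(400,140),90);d=b-a;print(a.round(1),b.round(1),"y-dir yaw-90",np.degrees(np.arctan2(d[1],d[0])).round(2)-90)
a=atz(c,(231.5,217),96);b=atz(c,(333.5,216),96);d=b-a;print(a.round(1),b.round(1),np.degrees(np.arctan2(d[1],d[0])).round(2)-90,np.linalg.norm(d))
E
```

```text
[ 441.8 -336.1   90. ] [404.6 -79.1  90. ] y-dir yaw-90 8.230000000000004
[ 470.7 -185.8   96. ] [ 460.7 -116.1   96. ] 8.219999999999999 70.43331655875784
```

View pics/z5.png

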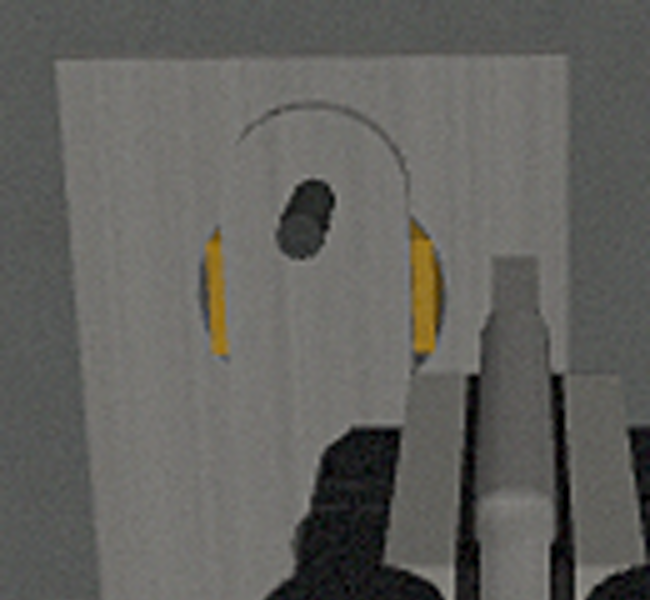

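```bash
python3 - <<'E'
from h import *
c=load("wrist4")
print("posttop",atz(c,(280.3,252.4),116.5).round(1),"base",atz(c,(283,244.5),100.5).round(1))
print("plug",atz(c,(284.4,263.6),96).round(1), "L",atz(c,(260,263.6),96).round(1),"R",atz(c,(308.6,263.6),96).round(1))
for z in(134,136): print("tipfront",z,atz(c,(322.9,256.3),z).round(1))
K=np.array([498.8,-145,0])
for ya in (7.5,8.2):
  a=np.radians(ya);ux=np.array([np.cos(a),np.sin(a),0]);uy=np.array([-ux[1],ux[0],0])
  for nm,P in [("post",atz(c,(280.3,252.4),116.5)+16*ux),("plug",atz(c,(284.4,263.6),96)),("tip",atz(c,(322.9,256.3),135)+3*ux)]:
    print(ya,nm,P.round(1))
E
```

```text
posttop [ 484.6 -148.   116.5] base [ 484.3 -148.1  100.5]
plug [ 499.9 -146.    96. ] L [ 502.3 -163.4   96. ] R [ 497.6 -128.8   96. ]
tipfront 134 [ 477.5 -121.2  134. ]
tipfront 136 [ 476.8 -121.3  136. ]
7.5 post [ 500.5 -146.   116.5]
7.5 plug [ 499.9 -146.    96. ]
7.5 tip [ 480.1 -120.9  135. ]
8.2 post [ 500.5 -145.8  116.5]
8.2 plug [ 499.9 -146.    96. ]
8.2 tip [ 480.1 -120.8  135. ]
```

```bash
python3 -m handwheel '0 0 15 0 0 -0.5 0;0 0 31 0 0 -0.5 0;0 0 31 0 0 -0.5 0;0 -12 31 0 0 -0.5 0;0 -15 31 0 0 -0.5 0;0 -15 31 0 0 -0.5 0' 80
python3 - <<'E'
from h import *
from rig import read_camera
for n in ["wrist"]:
    c=read_camera(n); cv2.imwrite(f"pics/{n}5.png",c["img"][:,:,::-1]); np.savez(f"pics/{n}5.npz",**c)
goal(479.6,-122.3,185,187.5)
im=cv2.imread("pics/wrist5.png")
cv2.imwrite("pics/z6.png",cv2.resize(im[205:365,230:380],None,fx=5,fy=5,interpolation=cv2.INTER_CUBIC)[:600])
E
```

```text
time: 6.1
tcp_pos: [482.3, -138.2, 153.0]
tcp_rot: [-0.219, 3.133, -0.001]
wrist_force: [-0.1, 0.4, -0.7]
gripper_width: 5.1
t 6.15 pos [ 482.2 -137.8  152.8] yaw -172.01 shift [  0.4  15.8 -32.2] turn [-0.01  0.03  0.49] F [ 0.3  0.4 -0.7] M [-0.02 -0.01 -0.09] w 4.8 j6 -2.14
```

View pics/z6.png

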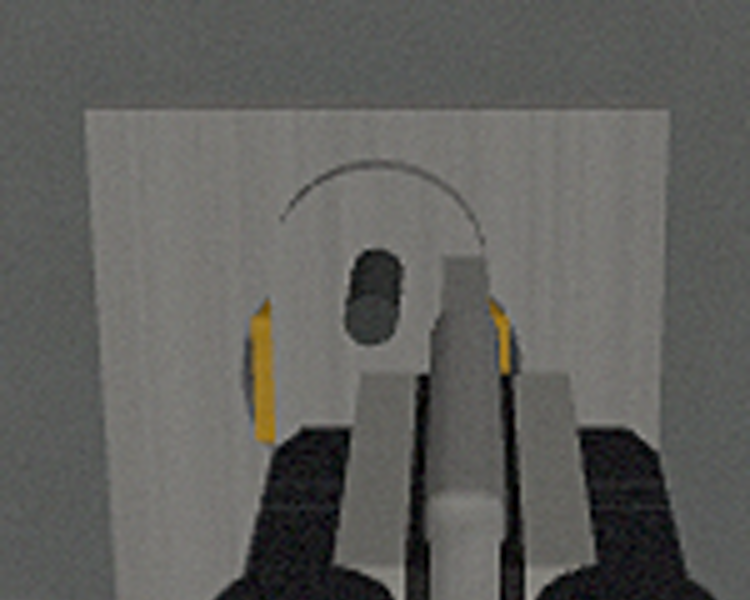

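```bash
python3 -m handwheel '0 -4 0 0 0 0 0;0 -8 0 0 0 0 0;-0.5 -12 0 0 0 0 0;-1 -16.5 0 0 0 0 0;-2.5 -22 0 0 0 0 0;-4 -26.5 0 0 0 0 0;-6.5 -31 0 0 0 0 0;-9 -35.5 0 0 0 0 0;-9 -35.5 0 0 0 0 0'
python3 - <<'E'
from h import *
from rig import read_camera
for n in ["wrist"]:
    c=read_camera(n); cv2.imwrite(f"pics/{n}6.png",c["img"][:,:,::-1]); np.savez(f"pics/{n}6.npz",**c)
goal(479.6,-122.3,185,187.5)
im=cv2.imread("pics/wrist6.png")
cv2.imwrite("pics/z7.png",cv2.resize(im[205:365,230:380],None,fx=5,fy=5,interpolation=cv2.INTER_CUBIC)[:600])
E
```

```text
time: 7.05
tcp_pos: [496.3, -171.9, 152.2]
tcp_rot: [-0.219, 3.134, -0.0]
wrist_force: [-0.1, 0.9, -0.2]
gripper_width: 5.0
t 7.1 pos [ 496.1 -171.7  152.2] yaw -171.98 shift [  9.5  51.2 -32.8] turn [-0.    0.    0.52] F [-0.4  0.3  0.9] M [0.09 0.08 0.01] w 4.7 j6 -2.19
```

View pics/z7.png

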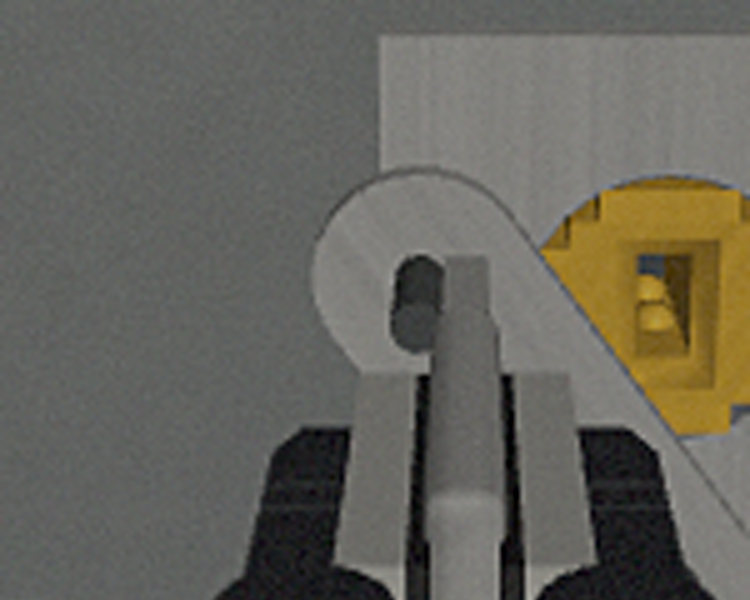

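```bash
python3 -m handwheel '-2 -3 0 0 0 0 0;-4 -5.5 0 0 0 0 0;-7 -8.5 0 0 0 0 0;-9 -10 0 0 0 0 0;-11 -12 0 0 0 0 0;-15 -15 0 0 0 0 0;-15 -15 0 0 0 0 0;-15 -15 0 0 0 0 0;-15 -15 0 0 0 0 0'
python3 - <<'E'
from h import *
from rig import read_camera
for n in ["wrist"]:
    c=read_camera(n); cv2.imwrite(f"pics/{n}7.png",c["img"][:,:,::-1]); np.savez(f"pics/{n}7.npz",**c)
goal(479.6,-122.3,185,187.5)
E
```

```text
time: 8.0
tcp_pos: [512.8, -184.0, 152.3]
tcp_rot: [0.22, -3.134, -0.0]
wrist_force: [-0.4, -0.1, -0.4]
gripper_width: 4.9
t 8.05 pos [ 512.8 -184.   152.3] yaw -171.97 shift [ 24.2  65.8 -32.7] turn [ 0.01 -0.    0.53] F [ 0.6 -0.1 -0. ] M [-0.04  0.01 -0.04] w 4.8 j6 -2.2
```

View pics/wrist7.png

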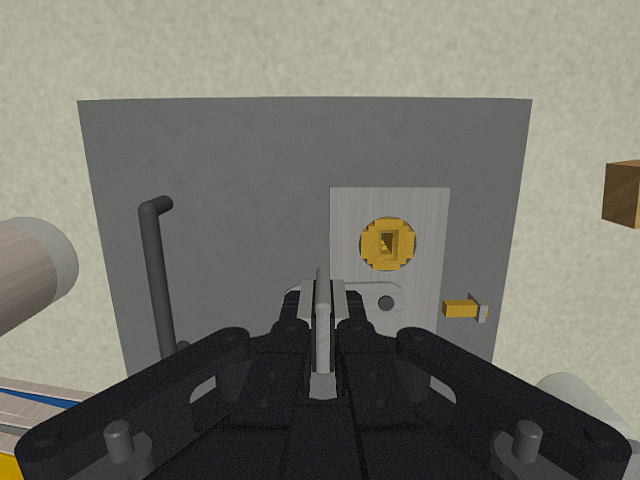

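```bash
python3 - <<'E'
from h import *
im=cv2.imread("pics/wrist7.png")
cv2.imwrite("pics/z8.png",cv2.resize(im[175:275,325:455],None,fx=6,fy=6,interpolation=cv2.INTER_CUBIC))
E
```

View pics/z8.png

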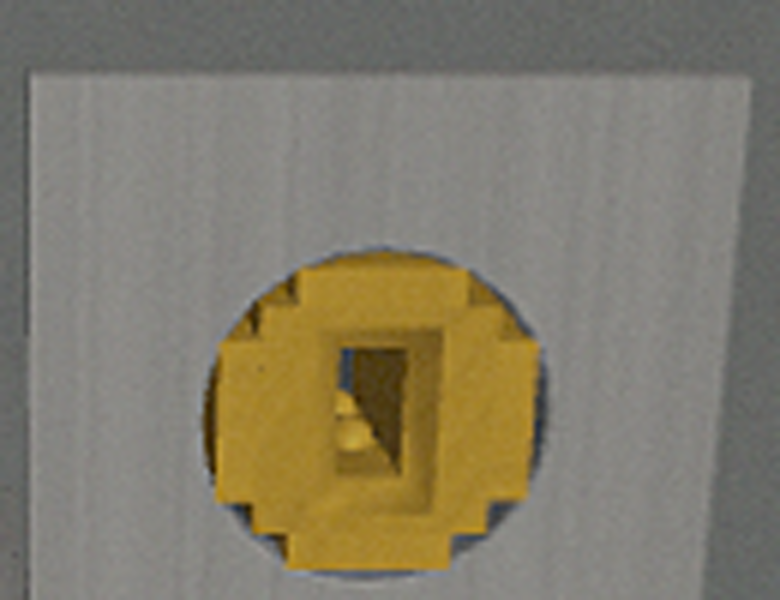

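```bash
python3 - <<'E'
from h import *
c=load("wrist7")
P=atz(c,(388.5,245),96);print(P.round(1), atz(c,(388.8,245.5),96).round(1), "pivot",atz(c,(386,303),100.5).round(1))
L=atz(c,(78,100),90);Rr=atz(c,(532,99),90);d=Rr-L;print(np.degrees(np.arctan2(d[1],d[0]))-90)
L=atz(c,(330,187.2),96);Rr=atz(c,(450,187.4),96);d=Rr-L;print(np.degrees(np.arctan2(d[1],d[0]))-90)
# tip front
for z in(103,105):print(atz(c,(323,256.5),z).round(1))
goal(P[0],P[1],152,188)
E
```

```text
[ 500.  -144.9   96. ] [ 500.3 -144.7   96. ] pivot [ 536.6 -140.1  100.5]
8.10780227808516
8.150171940264613
[ 510.6 -183.9  103. ]
[ 509.9 -184.   105. ]
t 8.05 pos [ 512.8 -184.   152.3] yaw -171.97 shift [ 7.2 40.5  0.3] turn [ 0.01 -0.    0.03] F [ 0.6 -0.1 -0. ] M [-0.04  0.01 -0.04] w 4.8 j6 -2.2
```

```bash
python3 -m handwheel '2 10 -4 0 0 -0.1 0;5 25 -4 0 0 -0.1 0;7.5 40 -4 0 0 -0.1 0;7.5 40 -4 0 0 -0.1 0;7.5 40 0 0 0 -0.1 0;7.5 40 3 0 0 -0.1 0;7.5 40 3 0 0 -0.1 0'
python3 - <<'E'
from h import *
from rig import read_camera
for n in ["wrist","scene"]:
    c=read_camera(n); cv2.imwrite(f"pics/{n}8.png",c["img"][:,:,::-1]); np.savez(f"pics/{n}8.npz",**c)
goal(500.1,-145.1,152,188)
im=cv2.imread("pics/wrist8.png")
cv2.imwrite("pics/z9.png",cv2.resize(im[205:365,230:380],None,fx=5,fy=5,interpolation=cv2.INTER_CUBIC)[:600])
E
```

```text
time: 8.75
tcp_pos: [499.6, -145.6, 148.6]
tcp_rot: [0.222, -3.133, -0.001]
wrist_force: [1.2, 0.2, -0.9]
gripper_width: 5.4
t 8.85 pos [ 499.8 -145.8  149.1] yaw -171.89 shift [-0.4  0.6 -2.9] turn [ 0.02 -0.02  0.11] F [0.4 0.1 0.6] M [ 0.   -0.01 -0.02] w 4.9 j6 -2.14
```

View pics/z9.png

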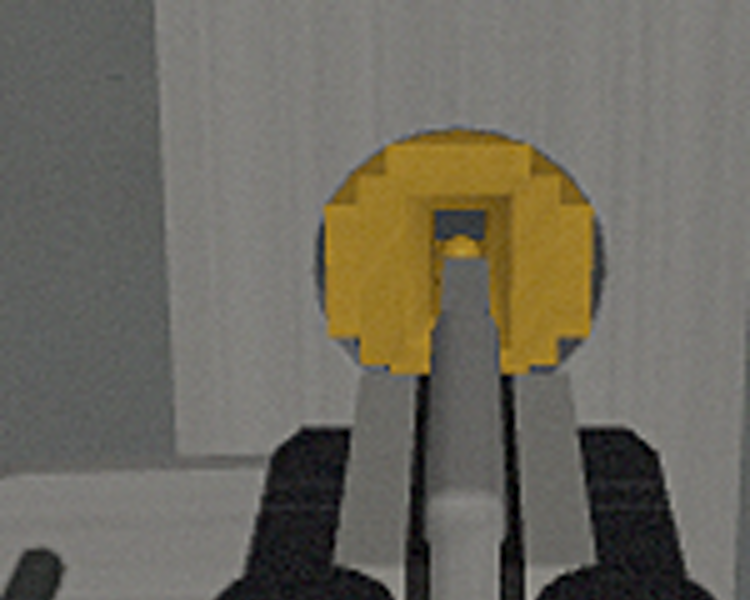

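```bash
python3 -m handwheel '-1.4 -0.6 0 0 0 0 0;-1.4 -0.6 4 0 0 0 0;-1.4 -0.6 8 0 0 0 0;-1.4 -0.6 12 0 0 0 0;-1.4 -0.6 15 0 0 0 0;-1.4 -0.6 15 0 0 0 0' 100
python3 - <<'E'
from h import *
from rig import read_camera
for n in ["wrist"]:
    c=read_camera(n); cv2.imwrite(f"pics/{n}9.png",c["img"][:,:,::-1]); np.savez(f"pics/{n}9.npz",**c)
goal(500.1,-145.1,109,188)
im=cv2.imread("pics/wrist9.png")
cv2.imwrite("pics/z10.png",cv2.resize(im[205:365,230:380],None,fx=5,fy=5,interpolation=cv2.INTER_CUBIC)[:600])
E
```

```text
time: 9.45
tcp_pos: [501.0, -145.9, 133.7]
tcp_rot: [0.223, -3.133, -0.001]
wrist_force: [-1.4, -0.5, -0.7]
gripper_width: 4.7
t 9.5 pos [ 501.  -145.9  133.9] yaw -171.87 shift [ 0.8  0.9 24.9] turn [ 0.03 -0.05  0.13] F [-2.4 -0.3 -1.6] M [-0.05  0.47  0.02] w 4.6 j6 -2.14
```

View pics/z10.png

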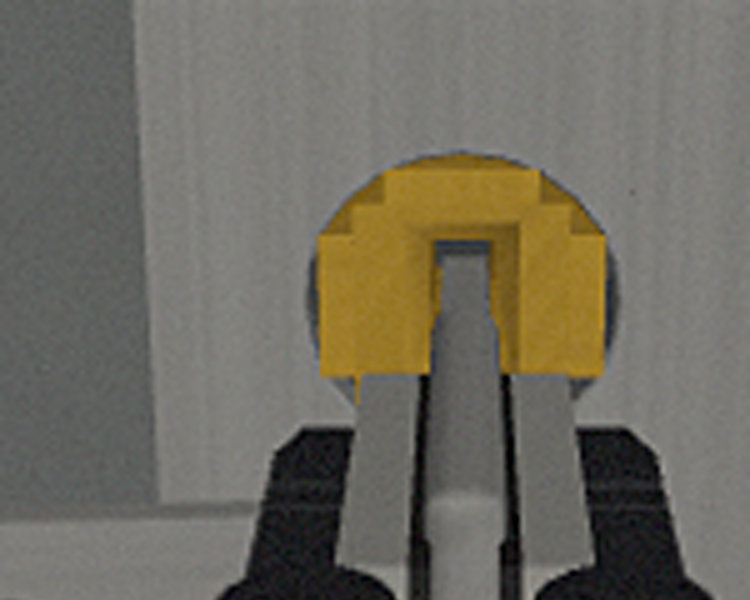

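```bash
python3 -m handwheel '0.6 0 0 0 0 0 0;0.6 0 2 0 0 0 0;0.6 0 4 0 0 0 0;0.6 0 6 0 0 0 0;0.6 0 8 0 0 0 0;0.6 0 8 0 0 0 0'
python3 - <<'E'
from h import *
goal(500.1,-145.1,109,188)
E
```

```text
time: 10.1
tcp_pos: [500.5, -146.0, 125.9]
tcp_rot: [0.223, -3.133, -0.0]
wrist_force: [-2.3, -0.3, -0.1]
gripper_width: 4.7
t 10.1 pos [ 500.5 -146.   125.9] yaw -171.87 shift [ 0.2  0.9 16.9] turn [ 0.02 -0.04  0.13] F [-2.3 -0.3 -0.1] M [-0.03  0.51 -0.  ] w 4.7 j6 -2.14
```

```bash
python3 -m handwheel '0.5 0 0 0 0 0 0;0.5 0 2 0 0 0 0;0.5 0 4 0 0 0 0;0.5 0 6 0 0 0 0;0.5 0 8 0 0 0 0;0.5 0 8 0 0 0 0'
python3 - <<'E'
from h import *
goal(500.1,-145.1,109,188)
E
```

```text
time: 10.7
tcp_pos: [500.3, -146.0, 117.9]
tcp_rot: [-0.223, 3.134, 0.0]
wrist_force: [1.0, -0.4, -3.1]
gripper_width: 4.3
t 10.7 pos [ 500.3 -146.   117.9] yaw -171.87 shift [0.  1.  8.9] turn [0.02 0.   0.13] F [ 1.  -0.4 -3.1] M [-0.11 -0.21  0.04] w 4.3 j6 -2.14
```

```bash
python3 -m handwheel '0 0 2 0 0 0 0;0 0 4 0 0 0 0;0 0 6 0 0 0 0;0 0 7 0 0 0 0;0 0 8 0 0 0 0;0 0 8 0 0 0 0'
python3 - <<'E'
from h import *
from rig import read_camera
goal(500.1,-145.1,109,188)
for n in ["wrist","scene"]:
    c=read_camera(n); cv2.imwrite(f"pics/{n}10.png",c["img"][:,:,::-1]); np.savez(f"pics/{n}10.npz",**c)
im=cv2.imread("pics/wrist10.png")
cv2.imwrite("pics/z11.png",cv2.resize(im[205:385,220:380],None,fx=4,fy=4,interpolation=cv2.INTER_CUBIC)[:600])
im=cv2.imread("pics/scene10.png")
cv2.imwrite("pics/z12.png",cv2.resize(im[110:260,230:390],None,fx=4,fy=4,interpolation=cv2.INTER_CUBIC)[:600])
E
```

```text
time: 11.3
tcp_pos: [500.3, -146.2, 110.7]
tcp_rot: [-0.223, 3.133, -0.0]
wrist_force: [-2.9, 0.9, 8.3]
gripper_width: 4.7
t 11.3 pos [ 500.3 -146.2  110.7] yaw -171.87 shift [0.1 1.1 1.7] turn [-0.01  0.02  0.13] F [-2.9  0.9  8.3] M [ 0.1   0.45 -0.05] w 4.7 j6 -2.14
```

View pics/z11.png

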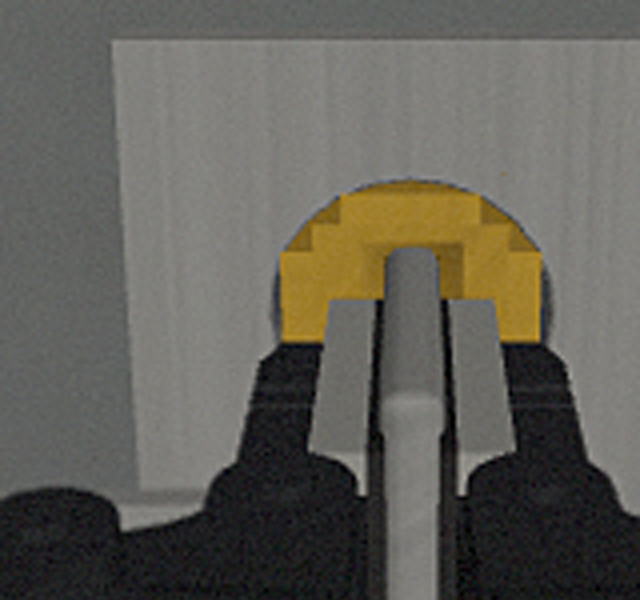

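View pics/z12.png

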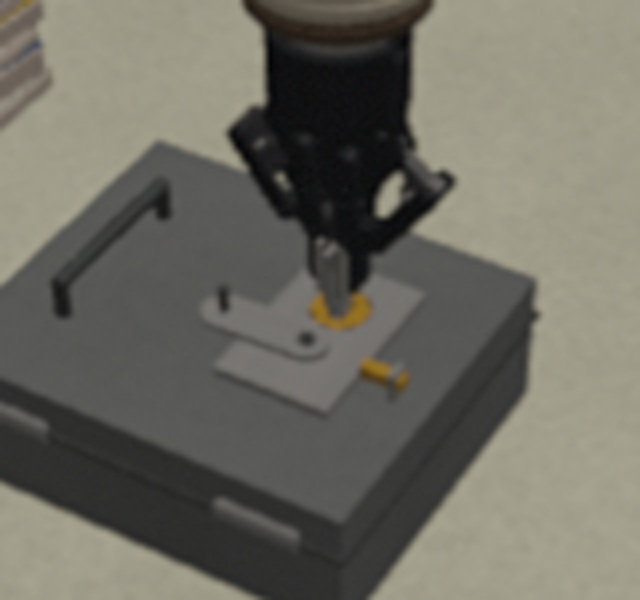

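```bash
python3 -m handwheel '0.2 0 1 0 0 2 0;0.2 0 1.5 0 0 -2 0;0.2 0 2 0 0 2 0;0.2 0 2.5 0 0 -2 0;0.2 0 3 0 0 0 0;0.2 0 3 0 0 0 0' 120
python3 - <<'E'
from h import *
goal(500.1,-145.1,109,188)
E
```

```text
time: 12.0
tcp_pos: [500.8, -146.5, 109.9]
tcp_rot: [-0.221, 3.131, -0.002]
wrist_force: [-9.9, 3.4, 35.3]
gripper_width: 4.7
t 12.0 pos [ 500.8 -146.5  109.9] yaw -171.93 shift [0.5 1.5 0.9] turn [-0.1   0.15  0.07] F [-9.9  3.4 35.3] M [ 0.55  1.83 -0.03] w 4.7 j6 -2.14
```

```bash
python3 -m handwheel '0.3 0 -1.5 0 0 0 0;0.3 0 -1.5 0 0 0 0'
python3 - <<'E'
from h import *
from rig import read_camera
goal(500.1,-145.1,109,188)
for n in ["wrist"]:
    c=read_camera(n); cv2.imwrite(f"pics/{n}11.png",c["img"][:,:,::-1]); np.savez(f"pics/{n}11.npz",**c)
im=cv2.imread("pics/wrist11.png")
cv2.imwrite("pics/z13.png",cv2.resize(im[205:385,220:380],None,fx=4,fy=4,interpolation=cv2.INTER_CUBIC)[:700])
tcp=now()["tcp_pos"]
# expected px of shoulder front edge at plug face & head top front
a=np.radians(188);ux=np.array([np.cos(a),np.sin(a),0])
for h in (0,1,2,3,5):
    B=np.array([tcp[0],tcp[1],96+h])
    print(h,"shoulder",proj(c,B+9*ux).round(1),"headtop",proj(c,[B+[0,0,50]+15*ux,B+[0,0,50]-15*ux]).round(1).tolist())
E
```

```text
time: 12.2
tcp_pos: [500.4, -146.4, 110.4]
tcp_rot: [-0.223, 3.131, -0.002]
wrist_force: [-3.7, 2.8, 21.5]
gripper_width: 4.4
t 12.2 pos [ 500.4 -146.4  110.4] yaw -171.86 shift [0.2 1.3 1.4] turn [-0.07  0.13  0.14] F [-3.7  2.8 21.5] M [0.31 0.6  0.01] w 4.4 j6 -2.15
0 shoulder [[322.3 267. ]] headtop [[322.0, 303.2], [321.8, 375.2]]
1 shoulder [[322.3 267.7]] headtop [[322.0, 304.5], [321.7, 377.0]]
2 shoulder [[322.3 268.5]] headtop [[322.0, 305.9], [321.7, 378.8]]
3 shoulder [[322.3 269.2]] headtop [[322.0, 307.3], [321.7, 380.6]]
5 shoulder [[322.3 270.8]] headtop [[322.0, 310.1], [321.7, 384.3]]
```

View pics/z13.png

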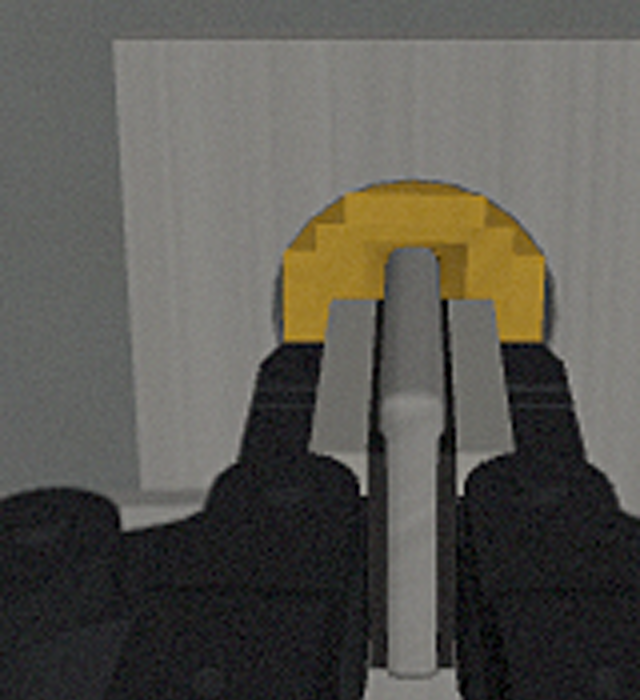

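```bash
python3 -m handwheel '0.2 0.1 -0.3 0 0 6 0;0.2 0.1 -0.3 0 0 12 0;0.2 0.1 -0.3 0 0 18 0;0.2 0.1 -0.3 0 0 24 0;0.2 0.1 -0.3 0 0 30 0;0.2 0.1 -0.3 0 0 30 0' 
python3 - <<'E'
from h import *
goal(500.1,-145.1,109,188)
E
```

```text
time: 12.85
tcp_pos: [500.3, -146.5, 110.4]
tcp_rot: [0.602, 3.081, -0.001]
wrist_force: [-2.1, -0.4, 18.0]
gripper_width: 4.8
t 12.85 pos [ 500.3 -146.5  110.4] yaw 157.89 shift [0.7 1.2 1.4] turn [ -0.05   0.15 -30.11] F [-2.1 -0.4 18. ] M [-0.09  0.37  0.03] w 4.8 j6 -1.62
```

```bash
python3 -m handwheel '0 0 0 0 0 6 0;0 0 0 0 0 12 0;0 0 0 0 0 18 0;0 0 0 0 0 24 0;0 0 0 0 0 30 0;0 0 0 0 0 30 0' 
python3 - <<'E'
from h import *
goal(500.1,-145.1,109,188)
E
```

```text
time: 13.45
tcp_pos: [500.2, -146.7, 110.4]
tcp_rot: [1.379, 2.82, -0.0]
wrist_force: [-2.3, -2.5, 17.2]
gripper_width: 4.6
t 13.45 pos [ 500.2 -146.7  110.4] yaw 127.9 shift [1.3 0.9 1.4] turn [-3.00e-02  1.60e-01 -6.01e+01] F [-2.3 -2.5 17.2] M [-0.3   0.5   0.06] w 4.6 j6 -1.09
```

```bash
python3 -m handwheel '0 0 0 0 0 6 0;0 0 0 0 0 12 0;0 0 0 0 0 18 0;0 0 0 0 0 24 0;0 0 0 0 0 28 0;0 0 0 0 0 30 0;0 0 0 0 0 30 0' 
python3 - <<'E'
from h import *
from rig import read_camera
goal(500.1,-145.1,109,188)
for n in ["wrist"]:
    c=read_camera(n); cv2.imwrite(f"pics/{n}12.png",c["img"][:,:,::-1]); np.savez(f"pics/{n}12.npz",**c)
im=cv2.imread("pics/wrist12.png")
cv2.imwrite("pics/z14.png",cv2.resize(im[205:385,220:380],None,fx=4,fy=4,interpolation=cv2.INTER_CUBIC)[:600])
E
```

```text
time: 14.15
tcp_pos: [500.2, -146.6, 110.4]
tcp_rot: [2.058, 2.37, 0.001]
wrist_force: [-2.8, -1.5, 17.7]
gripper_width: 4.1
t 14.15 pos [ 500.2 -146.6  110.4] yaw 98.05 shift [1.5 0.1 1.4] turn [ 1.000e-02  1.600e-01 -8.995e+01] F [-2.8 -1.5 17.7] M [-0.34  0.56  0.08] w 4.1 j6 -0.57
```

View pics/z14.png

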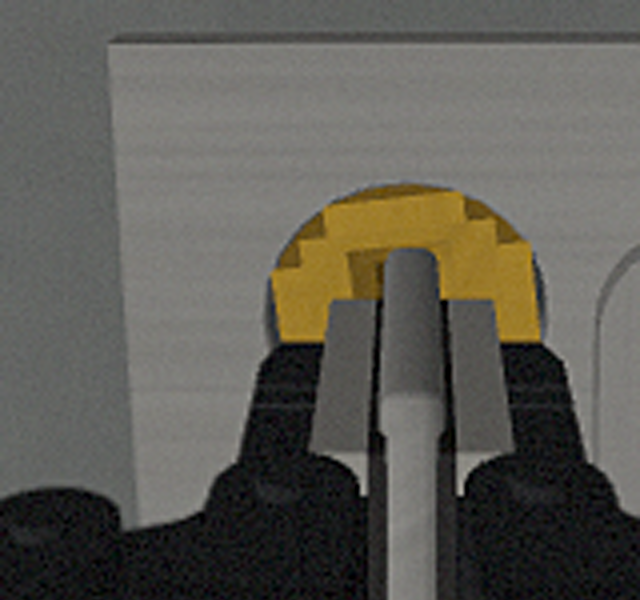

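```bash
python3 -m handwheel '0 0 0 0 0 1 0;0 0 0 0 0 2 0;0 0 0 0 0 3 0;0 0 0 0 0 3 0' 
python3 - <<'E'
from h import *
goal(500.1,-145.1,109,188)
E
python3 -m handwheel '0 0 0 0 0 1 0;0 0 0 0 0 2 0;0 0 0 0 0 3 0;0 0 0 0 0 3 0' 
python3 - <<'E'
from h import *
goal(500.1,-145.1,109,188)
E
```

```text
time: 14.6
tcp_pos: [500.0, -146.6, 110.4]
tcp_rot: [2.119, 2.316, 0.0]
wrist_force: [-4.1, -2.2, 18.7]
gripper_width: 4.6
t 14.6 pos [ 500.  -146.6  110.4] yaw 95.1 shift [1.5 0.2 1.4] turn [ -0.     0.14 -92.9 ] F [-4.1 -2.2 18.7] M [-0.38  0.95  0.07] w 4.6 j6 -0.52
time: 15.0
tcp_pos: [500.0, -146.6, 110.4]
tcp_rot: [2.179, 2.26, 0.0]
wrist_force: [-4.2, -1.4, 19.9]
gripper_width: 4.4
t 15.0 pos [ 500.  -146.6  110.4] yaw 92.1 shift [1.5 0.2 1.4] turn [ -0.     0.13 -95.9 ] F [-4.2 -1.4 19.9] M [-0.36  0.99  0.21] w 4.4 j6 -0.47
```

```bash
python3 -m handwheel '0 0 0 0 0 1 0;0 0 0 0 0 2 0;0 0 0 0 0 2 0;0 0 0 0 0 2 0' 
python3 - <<'E'
from h import *
from rig import read_camera
goal(500.1,-145.1,109,188)
for n in ["wrist","scene"]:
    c=read_camera(n); cv2.imwrite(f"pics/{n}13.png",c["img"][:,:,::-1]); np.savez(f"pics/{n}13.npz",**c)
goal(500.1,-145.1,109,188)
im=cv2.imread("pics/wrist13.png")
cv2.imwrite("pics/z15.png",cv2.resize(im[205:385,220:380],None,fx=4,fy=4,interpolation=cv2.INTER_CUBIC)[:600])
E
```

```text
time: 15.4
tcp_pos: [499.9, -146.6, 110.4]
tcp_rot: [2.217, 2.223, 0.0]
wrist_force: [-5.7, -2.1, 18.6]
gripper_width: 4.8
t 15.4 pos [ 499.9 -146.6  110.4] yaw 90.14 shift [1.5 0.2 1.4] turn [ -0.     0.13 -97.86] F [-5.7 -2.1 18.6] M [-0.27  1.05  0.3 ] w 4.8 j6 -0.44
t 15.5 pos [ 499.9 -146.6  110.4] yaw 90.15 shift [1.5 0.2 1.4] turn [ -0.     0.13 -97.85] F [-5.2 -1.2 19.6] M [-0.28  1.07  0.35] w 4.5 j6 -0.44
```

View pics/z15.png

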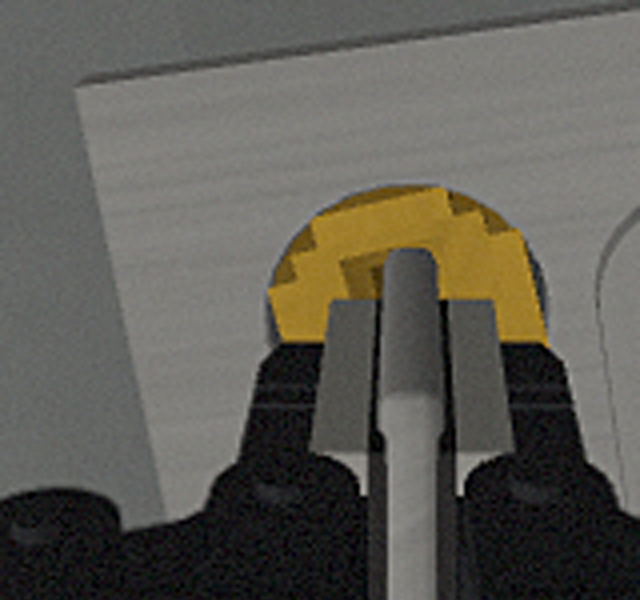

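View pics/scene13.png

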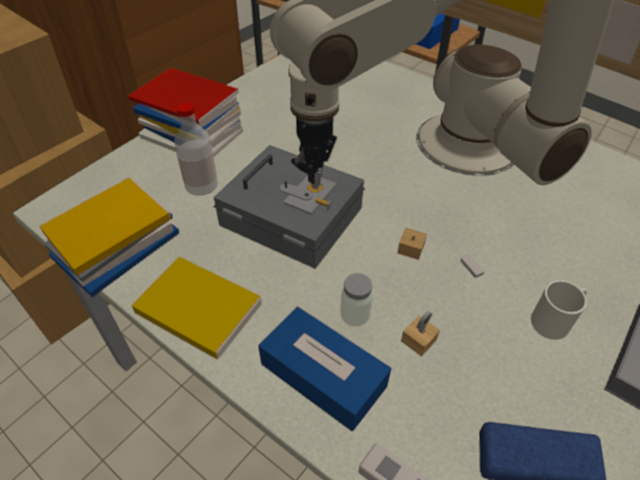

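```bash
python3 -m handwheel '0 0 0 0 0 0 0;0 0 0 0 0 0 0;0 0 0 0 0 0 0;0 0 0 0 0 0 0;0 0 0 0 0 0 0' 
python3 - <<'E'
from h import *
goal(500.1,-145.1,109,188)
from rig import manip
print(manip.job_done())
E
```

```text
time: 16.0
tcp_pos: [499.9, -146.6, 110.4]
tcp_rot: [2.217, 2.223, 0.0]
wrist_force: [-5.5, -1.1, 19.4]
gripper_width: 4.4
t 16.0 pos [ 499.9 -146.6  110.4] yaw 90.14 shift [1.5 0.2 1.4] turn [  0.     0.13 -97.86] F [-5.5 -1.1 19.4] M [-0.28  1.06  0.26] w 4.4 j6 -0.44
the job is handed in; nothing more can be done
None
```

I handed the job in at 16.0 s with the key still gripped, pushed home and held turned against the plug's stop. The system reported no verdict.

- **Key and cover:** I took the oblong-headed key from its stand and pushed the cover post with the blade until the cover swung fully open. The scene view afterwards showed it fully open.
- **Insertion:** I pushed the key in with small wiggles. At about 35 N it sank no further, and by image and height the shoulder is on the plug to within about 1 mm. The wrist pictures showed no visible slip in the fingers.
- **Turn:** The hand turned about 98° clockwise. The torque rose from about 0.07 to 0.26–0.35 N m over the last 5°. In the picture the plug stands about 84° round, near its 1.45 rad (83°) stop.
- **Final hold:** The key is held with about 19 N of downward press.
- **Other things on the desk:** The scene picture shows the other items where they were.

**Doubtful readings:**
- The gripper width read 4–5 mm on a 6 mm head, which I took as sensor error.
- The last picture shows the key about 12° ahead of the plug, more than the stated 8.6° of play. I put this down to give in the fingers and rough image angles.
- About 5 N of side force remained on the key.

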